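# Hold a relief tile flush on a tilted mosaic panel

### The job

Get the mosaic panel ready on the tilting bench stand: push it sideways fully home against its end stop, then swing the red-knobbed latch round until it lies square across the panel's open end. Then take the blue leaf tile off the ware board by its long sides, tilt it to the panel's slope and press it flush into the bare pale bay in the middle of the panel, its long sides running up the slope. Finish holding: the adhesive has to grab, so end with the tile still gripped and pressed lightly and steadily against the panel, with the stand's tilt left as it was set and the other things on the table undisturbed.

Things in the scene. Friction and masses are not known exactly. Their poses are not given: they have to be found in the camera images.
- stand: Grey tilting bench stand, fixed; origin at its underside's centre, z up, y along the tilt axis (95 mm up), x away from the robot. The head plate, 224 (up slope) x 232 mm, slopes up towards +x at an angle that differs every time (17 to 34 deg from level); its face is 49 mm off the axis. Clamped: slips only above 8 N m. Rails 18 mm high along y at its top and bottom edge, end stop at -y, open at +y.
- panel (a joint): How far the mosaic panel is pushed in between the rails, m: 0.070 is home against the end stop. It starts at 0 to 0.030, sticking out past the stand's +y end. It moves along -y of point bay against about 2.5 N of rubbing and stays where it is left.
- bay (a point): Centre of the bare pale bay (82 x 62 mm) on the upper face of the panel, a grey board 176 (up slope) x 204 (along y) x 10 mm. Axes: x up the slope, y along the rails to the open end, z out of the face; it moves with the panel. Small tiles 8 mm thick are bonded above and below the bay, at 51 to 79 mm along +x and -x, y -59 to 59 mm; the board is bare to the sides (y).
- panel_end (a point): Middle of the panel's outer (+y) end, on its upper edge, 102 mm from the bay along y, same axes. The end face below it, 10 mm high, is what is pushed. When home it lies 20 mm inside the end of the head plate, whose face is level with the panel's underside.
- latch (a joint): Angle of the swing latch, rad: near 0 (it starts at -0.25 to 0.05) it sticks out along +y beside the panel's lower corner; at 1.571, its stop, it lies square across the panel's end. Seen facing the panel it turns from +y towards +x (up the slope). About 2 N at the knob turns it and it stays where it is left. If the panel is not home the latch strikes it and cannot close.
- latch_knob (a point): Centre of the top of the latch's round red knob, 14 mm in diameter, 30 mm high, standing square off the face on a steel arm (14 mm wide, 8 mm thick), 48 mm from the pivot; its foot is about level with the panel's upper face. z is out of the face.
- latch_hinge (a point): Latch pivot, at the lower corner of the head's open end, fixed to the head, 3 mm above the level of the panel's upper face; axes as point bay. It lies 100 mm down the slope from the bay's line and 111 mm to +y of the bay centre when the panel is home.
- leaf_tile: Cobalt blue relief tile with a pale leaf, 80 (x) x 60 (y) x 14 mm, 0.14 kg, lying face up on the ware board; origin at the centre of its flat underside, z through its face. Grip it by the rims of its long sides (60 mm apart; leaf_tile_c1 at -y, leaf_tile_c2 at +y), fingertips clear above the underside. Either end may point up the slope.
- ware_board: Plywood board 180 x 240 x 12 mm lying flat and firm on the table; origin at the centre of its underside. The two tiles lie on its top, 12 mm above the table.
- spare_tile: Rust-brown tile with a pale round motif, 60 x 60 x 14 mm, on the ware board beside the blue one; not used.
- glaze_jar: Amber jar with white cap, 60 mm wide, 85 mm high; bystander, origin at its foot.
- bisque_bowl: Pinkish bowl 110 mm wide, 50 mm high; bystander, origin at its foot.
- tool_cup: White cup 72 mm wide, 90 mm high, with modelling tools standing in it up to 195 mm; bystander, origin at its foot.
- brush: Brush lying on the table; bystander.
- loop_tool: Loop tool, 185 mm long, lying on the table; bystander.
- wood_rib: Flat dark wooden rib 110 x 50 x 6 mm lying on the table; bystander.
Not all that is in view belongs to the job. Of the things that look like the leaf_tile, the middle-sized one is meant.

How it is judged:
On the way, in this order (a step that is already met when the one before it is completed fails the run):
1. the panel is pushed home against its end stop (value of joint panel above 0.066 m), for 0.2 s.
2. the latch is swung square across the panel's end, the panel still home (value of joint panel above 0.066 m and value of joint latch above 1.4 rad), for 0.2 s.
At the end, for the whole second after the job is handed in: Panel home (over 0.066 m), latch closed (over 1.40 rad); blue tile in the bay within 8 mm each way, flush (0.05 rad, gap under 2.5 mm), long sides up the slope (0.12 rad), still, gripped by both rims (over 1 N each), pressed with 3 to 35 N for the last second (all of step 2 and angle between the z axis of leaf_tile and the z axis of bay, either way round below 0.05 rad and angle between the x axis of leaf_tile and the x axis of bay, either way round below 0.12 rad and z of leaf_tile in the frame of bay between -0.0025 and 0.0025 m and x of leaf_tile in the frame of bay between -0.008 and 0.008 m and y of leaf_tile in the frame of bay between -0.008 and 0.008 m and contact force between leaf_tile and stand between 3 and 35 N and contact force between the fingers and leaf_tile_c1 above 1 N and contact force between the fingers and leaf_tile_c2 above 1 N and linear speed of leaf_tile below 0.01 m/s); the arm keeps its last pose, push and grip.
It fails at once if the stand's set tilt is forced out of place (latch pivot moved more than 8 mm) (distance of latch_hinge from where it was at the start of the episode above 0.008 m).
It fails at once if another thing on the table is moved more than 30 mm (distance of any of spare_tile, glaze_jar, bisque_bowl, tool_cup, brush, loop_tool, wood_rib from where it was at the start of the episode above 0.03 m).
It also fails if it takes over 72 s, if anything falls off the work surface, if the arm or the gripper's body presses on something with over 40 N, if the wrist force passes 120 N, or if a joint passes its speed limit or range.

### The arm

A 6-joint arm with a two-finger parallel gripper is mounted at the origin on the work surface. World frame = base frame: x ahead of the robot, y to its left, z up, the work surface at z = 0. Lengths are in m, angles in rad, forces in N, time in s.
With the tool pointing down it reaches from about 0.35 to 0.975 m from the base axis. Payload 7.1 kg.
Tool frame: the origin (TCP) lies midway between the tips of the shut fingers; the grasp point (between the pads) lies 19 mm behind it; z points along the fingers, y is the line along which they close (so a half turn about z gives the same grasp; the last joint's range is limited). The gripper opens to 88 mm and grips with 3 to 60 N. Pads are 20 mm wide; open, the fingers measure 115 mm over their backs; the gripper's body (75 mm by 178 mm) begins 61 mm behind the grasp point.
Start: joints at [-1.357, 0.423, 1.63, -0, 1.089, -0.019], TCP at [0.144, -0.608, 0.223] pointing down, gripper open.
Joint ranges: [-3, 3], [-0.9, 2.11], [0.09, 2.58], [-1.31, 4.45], [0.11, 2.69], [-2.54, 2.54]. Speed limits (rad/s): [2.39, 2.39, 3.01, 3.14, 3.14, 3.14].

### API

Orientations are given as a unit quaternion [w, x, y, z].
In Python, from station import move_pose, movel, movej, command_gripper, wait, inverse_kinematics, read_camera, camera_info, MotionError, job_done, get_time, get_joint_pos, get_qvel, get_effort, get_tcp_pos, get_ee_rot, get_ft_force, get_ft_torque, get_grip_width, get_finger_force gives the robot as it stands. Calls block until the motion is done:
- move_pose(position, orientation): joint-space move of the TCP to a pose.
- movel(position, frame=None, v=0.15, until_force=None): straight line of the TCP; frame=None keeps the orientation; v is the mean speed in m/s. With until_force (N) it stops when the force on the tool has changed by that much, and returns True; else False.
- movej(angles): joint-space move.
- command_gripper(opening): opening from 0.0 (shut) to 1.0 (fully open); the grip force is fixed at half the most; returns when the fingers have stopped.
- wait(seconds).
- inverse_kinematics(position, orientation): joint angles nearest the present ones, or None.
- read_camera(name): name is "scene" or "top" or "wrist"; returns the picture (400x640x3 uint8, red, green, blue); there is no depth.
- camera_info(name): a dict with "intrinsics" (3x3 intrinsics, pixels), "T" (4x4, takes a point from camera to world coordinates); the wrist camera has in their place "tool_from_camera" (4x4, takes a point from camera to tool coordinates, whose origin is the TCP and whose axes are the flange's). Camera axes: x right, y up, looking along -z (the intrinsics and any distortion apply to the point x, -y, -z); pixel columns grow to the right and rows downward; lengths in m; the calibration is good to about 2 mm. A picture is of the moment at which its call begins: read the wrist's pose just before it. camera_info takes no time and is no camera call.
A pose or a line that the arm cannot do raises MotionError and nothing moves.
- job_done(): hands the job in; it is judged then, once.
Readings, each from a call of its own:
- get_time(): time.
- get_joint_pos(): joint angles.
- get_qvel(): joint speeds.
- get_effort(): joint torques, N m.
- get_tcp_pos(): TCP position.
- get_ee_rot(): TCP orientation.
- get_ft_force(): force on the tool from outside, world axes, zero at the start.
- get_ft_torque(): the same for the moment, N m.
- get_grip_width(): opening from 0.0 (shut) to 1.0 (fully open).
- get_finger_force(): force on a finger pad.
Only numpy, scipy, OpenCV 4.12 (cv2) and the standard library are available. Lean on these libraries where they do the work, as an engineer would, in place of code of your own. Each camera call takes 0.05 s, during which the arm holds its last target. There are 200 camera calls.

## Working session

There is one attempt and no reset: what is moved stays moved. The work goes in short steps, each a Python script; the robot and the scene stay as the last script left them, time stands still between calls to the robot, and variables do not carry over. Pictures are saved under pics/ and viewed, at most 10 in all, crops included, and the job is handed in when it is done.

```bash
mkdir -p pics; ls
python3 - <<'E'
from station import *
import cv2,numpy as np
np.set_printoptions(precision=4,suppress=True)
for n in("scene","top"):
    im=read_camera(n); cv2.imwrite(f"pics/{n}0.png",cv2.cvtColor(im,cv2.COLOR_RGB2BGR)); print(n,camera_info(n))
print(camera_info("wrist"),get_time(),get_tcp_pos(),get_ee_rot())
E
```

```text
pics
scene {'intrinsics': array([[408.0333,   0.    , 320.9076],
       [  0.    , 408.0333, 196.3541],
       [  0.    ,   0.    ,   1.    ]]), 'T': array([[ 0.4742, -0.6162,  0.6288,  1.2726],
       [ 0.8804,  0.3294, -0.3411, -0.4025],
       [ 0.0031,  0.7154,  0.6987,  0.9712],
       [ 0.    ,  0.    ,  0.    ,  1.    ]])}
top {'intrinsics': array([[514.559 ,   0.    , 312.9417],
       [  0.    , 514.559 , 199.9663],
       [  0.    ,   0.    ,   1.    ]]), 'T': array([[ 0.0238,  0.9934, -0.1119,  0.354 ],
       [-0.9997,  0.0234, -0.0051, -0.0116],
       [-0.0025,  0.112 ,  0.9937,  1.6005],
       [ 0.    ,  0.    ,  0.    ,  1.    ]])}
{'intrinsics': array([[343.2015,   0.    , 322.9924],
       [  0.    , 343.2015, 197.1376],
       [  0.    ,   0.    ,   1.    ]]), 'tool_from_camera': array([[-0.0004,  0.9571,  0.2896,  0.0789],
       [ 1.    ,  0.0005, -0.0003, -0.0002],
       [-0.0004,  0.2896, -0.9571, -0.1622],
       [ 0.    ,  0.    ,  0.    ,  1.    ]])} 0.1 [ 0.1441 -0.6076  0.222 ] [-0.0007  0.9932  0.1161 -0.0001]
```

View pics/scene0.png

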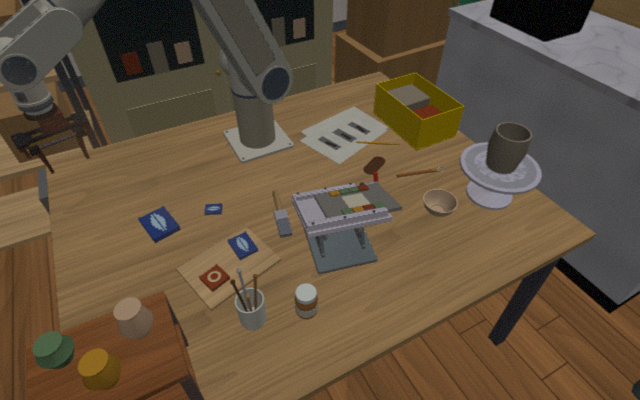

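View pics/top0.png

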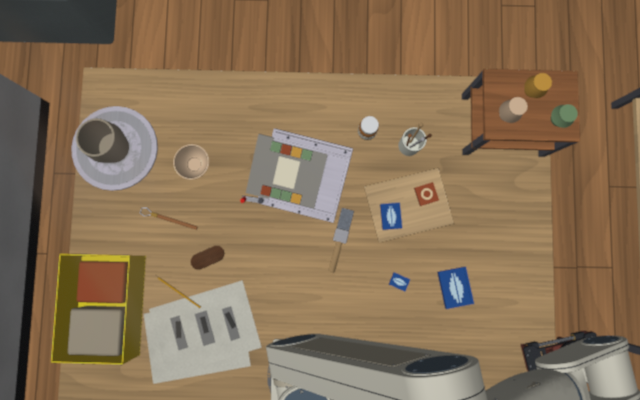

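Top view: the stand is at about (300,175), with the red knob at (243,199). The blue leaf tiles are at (391,216) middle-sized on the ware board, (399,282) small and (456,288) large, both on the table. The one on the board fits. I'll check it in enlarged crops.

Run:
```python
import cv2,numpy as np
t=cv2.imread("pics/top0.png"); s=cv2.imread("pics/scene0.png")
a=cv2.resize(t[120:250,230:360],(600,600),interpolation=cv2.INTER_CUBIC) 
cv2.imwrite("pics/c_top.png",cv2.resize(t[115:245,230:400],(780,597),interpolation=cv2.INTER_CUBIC))
cv2.imwrite("pics/c_scene.png",cv2.resize(s[165:275,260:410],(795,583),interpolation=cv2.INTER_CUBIC))
b=np.hstack([cv2.resize(t[170:245,360:460],(400,300),interpolation=cv2.INTER_CUBIC),cv2.resize(s[220:295,180:280],(400,300),interpolation=cv2.INTER_CUBIC)])
c=np.hstack([cv2.resize(t[200:230,375:415],(400,300),interpolation=cv2.INTER_CUBIC),cv2.resize(s[225:264,217:269],(400,300),interpolation=cv2.INTER_CUBIC)])
cv2.imwrite("pics/c_tile.png",np.vstack([b,c]))
```

```text
(no output)
```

View pics/c_top.png

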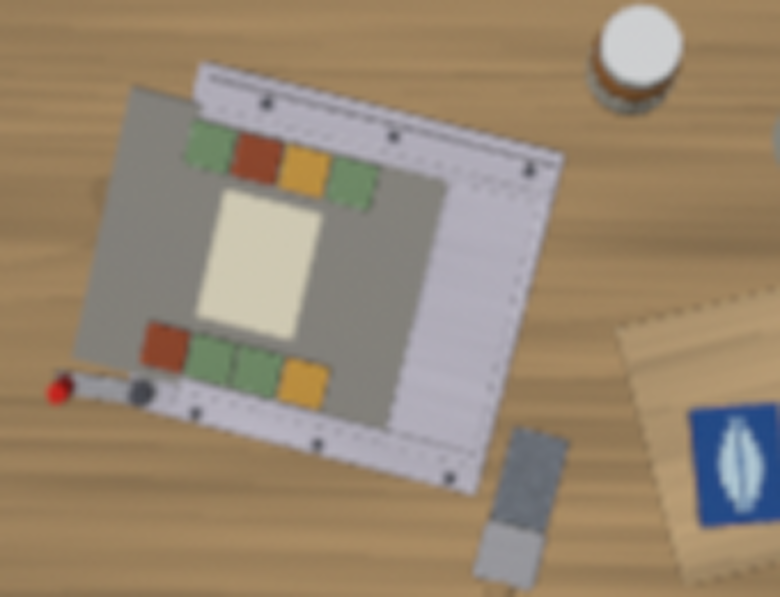

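View pics/c_scene.png

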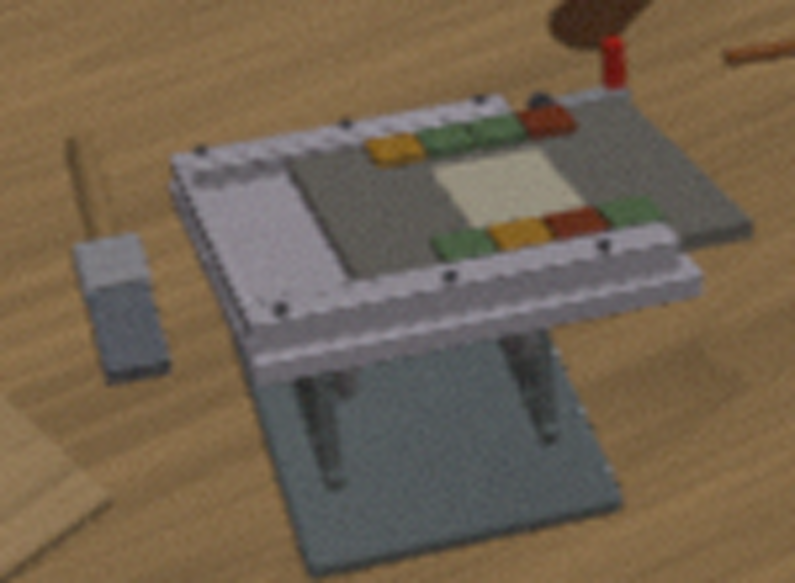

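View pics/c_tile.png

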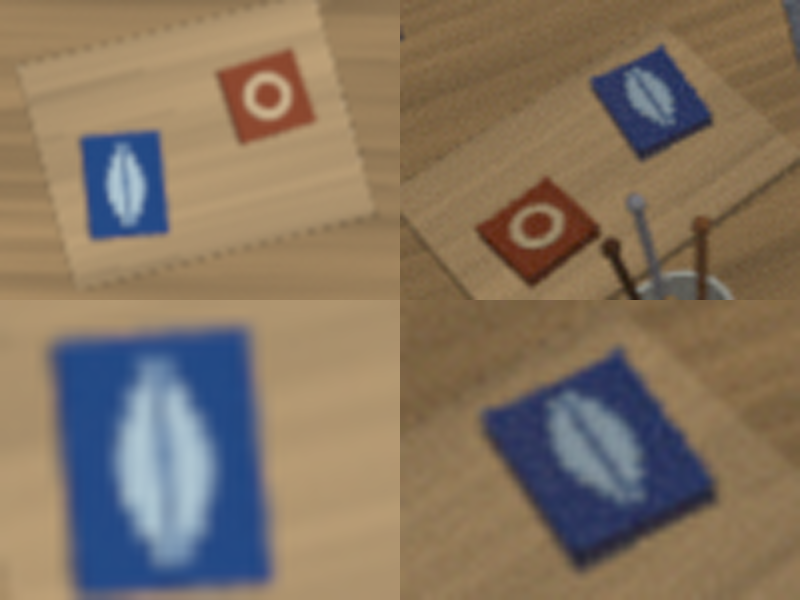

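The crops confirm the middle tile (391,216) on the board: cobalt with a pale leaf, next to the rust tile. In the top crop the bay corners are at (224,190), (322,211), (295,341) and (196,318), the knob top at (58,392) and the pivot at (142,393). Next I'll fit the stand and tile models to both views.

```bash
cat > h.py <<'E'
from station import *
import cv2,numpy as np,json
from scipy.spatial.transform import Rotation as Ro
from scipy.optimize import least_squares
np.set_printoptions(precision=4,suppress=True)
def proj(P,K,T):
    c=(np.asarray(P)-T[:3,3])@T[:3,:3]
    return np.c_[K[0,2]+K[0,0]*c[:,0]/-c[:,2],K[1,2]+K[1,1]*-c[:,1]/-c[:,2]]
def head(q):            # q = x,y,yaw,tilt,panel,latch ; returns R (world from bay axes), upper-face centre at bay line, home
    x,y,yaw,t=q[:4]
    R=Ro.from_euler('zy',[yaw,-t]).as_matrix()
    o=np.array([x,y,0.095])+R[:,2]*0.059
    return R,o
def bay(q,p=None):
    R,o=head(q); p=q[4] if p is None else p
    return R,o+R[:,1]*(0.064-p)
def hinge(q):
    R,o=head(q); return o+R@[-.100,.105,.003]
def knob(q,a=None,h=.03):
    R,o=head(q); a=q[5] if a is None else a
    return o+R@[-.100+.048*np.sin(a),.105+.048*np.cos(a),h]
def quat(R): return np.roll(Ro.from_matrix(R).as_quat(),1)
def mat(q): return Ro.from_quat(np.roll(q,-1)).as_matrix()
E
cat > fit.py <<'E'
from h import *
tc=lambda u,v:((u+.5)/4.588-.5+230,(v+.5)/4.592-.5+115)
sc=lambda u,v:((u+.5)/5.3-.5+260,(v+.5)/5.3-.5+165)
m=1e-3
top=[('b',41,31,0,224,190),('b',41,-31,0,322,211),('b',-41,-31,0,295,341),('b',-41,31,0,196,318),
('b',88,102,0,134,87),('b',-88,102,0,74,360),('b',79,59,8,190,120),('b',79,-59,8,378,163),('b',-51,59,8,148,320),('b',-79,59,8,140,362),
('b',-51,-59,8,330,365),('b',-79,-59,8,320,410),('h',112,116,8,198,63),('h',112,-116,8,563,155),('h',-112,-116,8,475,495),('k',0,0,30,58,392),('h',-100,105,10,142,393)]
scn=[('b',-41,-31,0,435,167),('b',-41,31,0,543,149),('b',88,102,0,752,225),('b',-88,102,0,628,95),('k',0,0,30,613,40),('h',-100,105,10,542,100),
('h',-112,-116,8,173,157),('h',112,-116,8,250,325),('b',51,59,8,640,197),('b',79,59,8,662,212),('b',-79,-59,8,365,142),('b',-79,59,8,560,105),('b',-51,59,8,577,122)]
cams={n:camera_info(n) for n in('top','scene')}
def pts(L,q):
    out=[]
    for k,x,y,z,*_ in L:
        v=np.array([x,y,z])*m
        if k=='b': R,o=bay(q); out.append(o+R@v)
        elif k=='h': R,o=head(q); out.append(o+R@v)
        else: out.append(knob(q,h=z*m))
    return np.array(out)
def res(q):
    r=[]
    for n,L,f in(('top',top,tc),('scene',scn,sc)):
        uv=np.array([f(*l[4:]) for l in L]); r.append(proj(pts(L,q),cams[n]['intrinsics'],cams[n]['T'])-uv)
    return r
s=least_squares(lambda q:np.vstack(res(q)).ravel(),[.5,0.05,-.2,.4,.01,-.1],loss='soft_l1')
q=s.x; print('q',q,'cost',s.cost)
for r,L in zip(res(q),(top,scn)):
    for l,e in zip(L,r): print(l[:4],e.round(1),end=';')
    print()
print('bay',bay(q)[1],'knob',knob(q),'hinge',hinge(q))
# tile
tt=np.array([(48,342),(248,328),(272,582),(75,597)])/10+[375,200]-.45
ts=(np.array([(716,490),(582,555),(483,413),(622,348)])-[400,300])/7.69+[217,225]-.45
C=np.array([(40,30,0),(40,-30,0),(-40,-30,0),(-40,30,0)])*m
def tr(p):
    P=C@Ro.from_euler('z',p[3]).as_matrix().T+p[:3]
    return [proj(P,cams['top']['intrinsics'],cams['top']['T'])-tt,proj(P,cams['scene']['intrinsics'],cams['scene']['T'])-ts]
st=least_squares(lambda p:np.vstack(tr(p)).ravel(),[.4,-.15,.026,0]); print('tile(top centre)',st.x,st.cost,np.vstack(tr(st.x)).round(1).tolist())
json.dump({'q':q.tolist(),'t':st.x.tolist()},open('est.json','w'))
E
python3 fit.py
```

```text
q [ 0.6075  0.0258 -0.225   0.3709  0.0142 -0.0598] cost 28.85708077453435
('b', 41, 31, 0) [ 0.3 -0.9];('b', 41, -31, 0) [ 0.2 -0.1];('b', -41, -31, 0) [-0.7 -1.1];('b', -41, 31, 0) [-0.1 -1.3];('b', 88, 102, 0) [-1.  -0.8];('b', -88, 102, 0) [-1.2 -1. ];('b', 79, 59, 8) [ 0.8 -0.7];('b', 79, -59, 8) [0.9 0.3];('b', -51, 59, 8) [-0.3 -0.2];('b', -79, 59, 8) [-0.7 -0.1];('b', -51, -59, 8) [ 0.2 -0.1];('b', -79, -59, 8) [ 0.1 -0.7];('h', 112, 116, 8) [-0.8 -0.4];('h', 112, -116, 8) [ 0.5 -0. ];('h', -112, -116, 8) [-0.6  0.2];('k', 0, 0, 30) [-0.7 -0.5];('h', -100, 105, 10) [-1.5  0.5];
('b', -41, -31, 0) [-1.1  1.3];('b', -41, 31, 0) [-1.4 -0.6];('b', 88, 102, 0) [-0.4 -3.7];('b', -88, 102, 0) [-0.6 -1.9];('k', 0, 0, 30) [-0.3 -2.1];('h', -100, 105, 10) [-0.4 -3.4];('h', -112, -116, 8) [-1.1  3. ];('h', 112, -116, 8) [-0.5  5.2];('b', 51, 59, 8) [ 0.3 -2.4];('b', 79, 59, 8) [ 0.  -1.2];('b', -79, -59, 8) [-0.8  1.1];('b', -79, 59, 8) [-0.3 -1.6];('b', -51, 59, 8) [-0.4 -1.5];
bay [0.5965 0.0744 0.154 ] knob [0.5136 0.1978 0.154 ] hinge [0.516  0.1505 0.1259]
tile(top centre) [ 0.4047 -0.2408 -0.0683  0.1083] 126.06433431083025 [[-4.3, -1.4], [-5.9, -1.6], [-5.8, -2.3], [-4.6, -2.2], [-6.5, -1.2], [-6.0, -1.2], [-3.9, 1.1], [-5.4, 1.7]]
```

```bash
sed -i 's/^tt=np.array.*/tt=(np.array([(48,342),(248,328),(272,582),(75,597)])-[0,300])\/10+[375,200]-.45/' fit.py; python3 fit.py | tail -1
python3 - <<'E'
from h import *
# ground-plane back-projection of landmarks in both views
def ray(n,u,v,z):
    c=camera_info(n);K,T=c['intrinsics'],c['T']
    d=T[:3,:3]@[(u-K[0,2])/K[0,0],-(v-K[1,2])/K[1,1],-1]
    return T[:3,3]+d*(z-T[2,3])/d[2]
for nm,a,b,z in [('jarcap',(369.5,124),(306,287.5),.085),('small blue',(399,282),(213.5,209.5),.0),('big blue',(456,288),(159,224),.0),('spare',(360+266/4,170+96/4),(180+(537-400)/4,220+230/4),.026),('bowl rim c',(191,160),(440,201),.05)]:
    print(nm,ray('top',*a,z),ray('scene',*b,z))
# wrist look at stand
E
```

```text
tile(top centre) [ 0.4888 -0.2419  0.0245  0.1027] 1.9417356859785908 [[-0.1, -0.3], [-0.7, -0.4], [-0.5, 0.1], [-0.3, 0.1], [-0.1, -0.8], [-1.2, -0.1], [-0.2, 0.5], [-0.2, 0.5]]
jarcap [ 0.759  -0.1687  0.085 ] [ 0.7478 -0.1596  0.085 ]
small blue [ 0.2868 -0.2739  0.    ] [ 0.2864 -0.2698  0.    ]
big blue [ 0.2728 -0.4488  0.    ] [ 0.2666 -0.4421  0.    ]
spare [ 0.5581 -0.3529  0.026 ] [ 0.565  -0.3515  0.026 ]
bowl rim c [0.6429 0.3724 0.05  ] [0.6419 0.373  0.05  ]
```

```bash
cat > fit2.py <<'E'
exec(open('fit.py').read().split("s=least_squares")[0])
def show(s):
    for r,L in zip(res(s.x),(top,scn)): print([ (l[:4],*e.round(1).tolist()) for l,e in zip(L,r) if abs(e).max()>1.2])
for t0 in(.3,.45,.6):
  for ls in('linear','cauchy'):
    s=least_squares(lambda q:np.vstack(res(q)).ravel(),[.6,0.03,-.2,t0,.015,-.1],loss=ls); print(t0,ls,s.x,s.cost)
show(s)
# free pose
def head(q):
    R=Ro.from_euler('zyx',[q[2],-q[3],q[6]]).as_matrix(); return R,np.array([q[0],q[1],0.095+q[7]])+R[:,2]*.059
s=least_squares(lambda q:np.vstack(res(q)).ravel(),[.6,0.03,-.2,.4,.015,-.1,0,0],loss='soft_l1'); print('free',s.x,s.cost); show(s)
E
sed -i 's/^from h import \*$/from h import */' fit2.py
python3 - <<'E'
s=open('fit2.py').read()
# make bay/knob use the overridden head: exec h in same namespace
open('fit2.py','w').write(s.replace('exec(open(\'fit.py\').read()','exec(open("h.py").read());exec(open(\'fit.py\').read().replace("from h import *","")'))
E
python3 fit2.py
```

```text
0.3 linear [ 0.6075  0.0259 -0.2301  0.3726  0.0145 -0.0598] 53.23842459850178
0.3 cauchy [ 0.6113  0.0261 -0.2197  0.4295  0.014  -0.0481] 18.001009083297294
0.45 linear [ 0.6075  0.0259 -0.2301  0.3726  0.0145 -0.0598] 53.23842459678026
0.45 cauchy [ 0.6113  0.0261 -0.2197  0.4295  0.014  -0.0481] 18.001009094002054
0.6 linear [ 0.6075  0.0259 -0.2301  0.3726  0.0145 -0.0598] 53.238424597044784
0.6 cauchy [ 0.6113  0.0261 -0.2197  0.4295  0.014  -0.0481] 18.00100908790494
[(('b', -41, -31, 0), -0.7, -1.4), (('b', -41, 31, 0), -0.2, -1.4), (('b', 88, 102, 0), -1.6, -0.2), (('h', 112, 116, 8), -1.4, 0.3), (('h', -100, 105, 10), -1.2, 0.4)]
[(('b', -41, -31, 0), -0.8, 2.3), (('b', -41, 31, 0), -1.3, 0.2), (('b', 88, 102, 0), -0.4, -5.7), (('h', -100, 105, 10), -0.4, -1.7), (('h', -112, -116, 8), -0.5, 5.9), (('h', 112, -116, 8), -0.4, 4.0), (('b', 51, 59, 8), 0.3, -3.5), (('b', 79, 59, 8), -0.1, -2.9), (('b', -79, -59, 8), -0.4, 2.9)]
free [ 0.6052  0.0209 -0.2444  0.3555  0.0138 -0.1018 -0.089   0.0025] 12.045357012728973
[(('h', 112, 116, 8), -1.3, -0.2)]
[(('b', -41, -31, 0), -1.3, 0.9), (('b', -41, 31, 0), -1.6, 0.5), (('h', -100, 105, 10), -0.6, -1.6), (('h', -112, -116, 8), -1.9, -0.5)]
```

```bash
cat >> h.py <<'E'
def toolR(Rb): # tool z = -bay z, tool y = -bay y, tool x = bay x
    return np.c_[Rb[:,0],-Rb[:,1],-Rb[:,2]]
def snap(name):
    T=np.eye(4);T[:3,:3]=mat(get_ee_rot());T[:3,3]=get_tcp_pos()
    im=read_camera('wrist');ci=camera_info('wrist')
    cv2.imwrite(f'pics/{name}.png',cv2.cvtColor(im,cv2.COLOR_RGB2BGR))
    np.savez(f'pics/{name}.npz',T=T@ci['tool_from_camera'],K=ci['intrinsics'])
E
python3 - <<'E'
from h import *
Rt=toolR(Ro.from_euler('z',.1).as_matrix())
move_pose([.45,-.20,.25],quat(Rt)); snap('t1')
Rt=toolR(Ro.from_euler('z',-.23).as_matrix())
Rb=Ro.from_euler('zy',[-.23,-.38]).as_matrix(); b=np.array([.5965,.0744,.154]);Q=quat(toolR(Rb))
move_pose(b+Rb@[-.03,-.06,.19],Q); snap('s1')
move_pose(b+Rb@[-.03,.09,.19],Q); snap('s2')
print(get_time(),get_joint_pos())
a=cv2.imread('pics/s1.png');c=cv2.imread('pics/s2.png');t=cv2.imread('pics/t1.png')
cv2.imwrite('pics/s12.png',np.vstack([cv2.resize(x,(480,300)) for x in(a,c)]))
E
```

```text
3.675 [ 0.3671  0.037   1.9356 -0.1836  0.8227  2.2703]
```

View pics/s12.png

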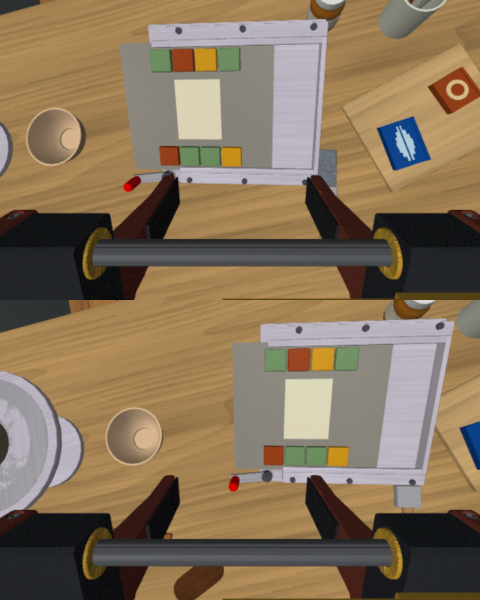

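s1 and s2 show the panel, its coloured tiles, the bay and the knob clearly. In s1 at 480 px width the bay is at (200,108), the knob at (130,184) and the blue tile at (404,143). I'll segment these at full resolution and fit a free 6-DOF bay pose.

```bash
cat > seg.py <<'E'
from h import *
def blobs(im,lo,hi,amin,ymax=400):
    hsv=cv2.cvtColor(im,cv2.COLOR_BGR2HSV); m=cv2.inRange(hsv,lo,hi); m[ymax:]=0
    n,l,st,ce=cv2.connectedComponentsWithStats(m)
    return [(ce[i].round(1),st[i,4],(l==i).astype(np.uint8)) for i in range(1,n) if st[i,4]>amin]
def quad(mask):
    c=max(cv2.findContours(mask,cv2.RETR_EXTERNAL,cv2.CHAIN_APPROX_NONE)[0],key=cv2.contourArea)
    h=cv2.convexHull(c); e=2
    while True:
        a=cv2.approxPolyDP(h,e,True)[:,0]
        if len(a)<=4: return a
        e+=.5
E
cat > a.py <<'E'
from seg import *
for n in('s1','s2','t1'):
    im=cv2.imread(f'pics/{n}.png'); print(n)
    for k,lo,hi in(('pale',(18,25,195),(40,90,255)),('green',(42,50,60),(80,255,255)),('orange',(14,150,140),(26,255,255)),('rust',(3,150,80),(11,255,210)),('red',(0,200,130),(2,255,255)),('blue',(100,150,40),(125,255,255))):
        for c,A,m in blobs(im,lo,hi,120,400):
            print(' ',k,c,A,quad(m).tolist() if k in('pale','blue') else '')
im=cv2.imread('pics/s1.png');print(cv2.cvtColor(im,cv2.COLOR_BGR2HSV)[[145,80,80,80,245],[265,213,243,273,175]])
E
python3 a.py
```

```text
s1
  pale [264.5 145.1] 4625 [[292, 106], [294, 185], [240, 185], [233, 107]]
  green [305.   78.8] 887 
  green [213.8  80.4] 851 
  green [266.6 207.8] 1368 
  orange [273.8  79.4] 839 
  orange [308.2 209.1] 632 
  orange [530.8 348.4] 274 
  orange [113.3 348.7] 136 
  rust [243.5  79.8] 818 
  rust [605.5 121. ] 1797 
  rust [609.9 119. ] 212 
  rust [225.4 207.3] 601 
  blue [537.2 191.2] 2293 [[550, 156], [573, 211], [524, 225], [503, 171]]
s2
  pale [409.7 144.4] 4812 [[442, 105], [436, 184], [379, 184], [381, 106]]
  green [461.8  77.9] 958 
  green [366.9  79.5] 855 
  green [392.5 207.5] 689 
  green [421.1 207.5] 704 
  orange [132.4   3.2] 231 
  orange [429.7  78.4] 889 
  orange [450.1 208.2] 677 
  orange [530.6 348.4] 282 
  orange [113.6 348.8] 148 
  rust [397.9  79.2] 849 
  rust [364.2 206.9] 631 
  blue [630.6 188. ] 931 [[639, 163], [637, 225], [614, 171]]
t1
  pale [474.6  78.5] 381 [[483, 63], [490, 83], [470, 95], [460, 75]]
  pale [205.4 392.8] 675 [[180, 399], [185, 384], [232, 388], [235, 399]]
  orange [13.  70.5] 880 
  orange [530.7 349.7] 291 
  orange [113.7 352.4] 159 
  rust [473.1  78.1] 2499 
  rust [475.6  78.8] 329 
  blue [365.  132.8] 2772 [[393, 99], [389, 169], [339, 170], [339, 99]]
  blue [364.8 284.8] 852 [[355, 265], [389, 282], [375, 306], [341, 290]]
  blue [495.2 276.4] 1216 [[526, 278], [493, 304], [458, 270], [518, 264]]
[[ 22  46 218]
 [ 52  83 141]
 [ 10 212 147]
 [ 20 215 202]
 [  2 240 103]]
```

```bash
cat > b.py <<'E'
from seg import *
L=[(41,-31,0),(-41,-31,0),(-41,31,0),(41,31,0)]
Tl=[(65,-45,8),(65,45,8),(65,-15,8),(65,15,8),(-65,-45,8),(-65,45,8)]
O={'s1':[(292.5,105.5),(294.5,185.5),(239.5,185.5),(232.5,106.5),(305,78.8),(213.8,80.4),(273.8,79.4),(243.5,79.8),(308.2,209.1),(225.4,207.3)],
   's2':[(442.5,104.5),(436.5,184.5),(378.5,184.5),(380.5,105.5),(461.8,77.9),(366.9,79.5),(429.7,78.4),(397.9,79.2),(450.1,208.2),(364.2,206.9)]}
P=np.array(L+Tl)*1e-3; W={n:np.load(f'pics/{n}.npz') for n in('s1','s2','t1')}
def f(p,names=('s1','s2')):
    X=P@Ro.from_euler('zyx',[p[3],-p[4],p[5]]).as_matrix().T+p[:3]
    return np.vstack([proj(X,W[n]['K'],W[n]['T'])-O[n] for n in names])
for names in(('s1',),('s2',),('s1','s2')):
    s=least_squares(lambda p:f(p,names).ravel(),[.6,.07,.15,-.23,.38,0],loss='soft_l1'); print(names,s.x,s.cost)
print(f(s.x).round(1).tolist())
# constrained: roll 0
s=least_squares(lambda p:f(np.r_[p,0]).ravel(),s.x[:5],loss='soft_l1'); print('roll0',s.x,s.cost); print(f(np.r_[s.x,0]).round(1).tolist())
C=np.array([(40,30,0),(40,-30,0),(-40,-30,0),(-40,30,0)])*1e-3
Q={'t1':[(339,99),(393,99),(389,169),(339,170)],'s1':[(503,171),(550,156),(573,211),(524,225)]}
def g(p,ns): 
    X=C@Ro.from_euler('z',p[3]).as_matrix().T+p[:3]
    return np.vstack([proj(X,W[n]['K'],W[n]['T'])-Q[n] for n in ns])
for ns in(('t1',),('t1','s1')):
    t=least_squares(lambda p:g(p,ns).ravel(),[.489,-.242,.026,.1]);print('tile',ns,t.x,t.cost,g(t.x,ns).round(1).tolist())
E
python3 b.py
python3 - <<'E'
import cv2,numpy as np
a=cv2.imread('pics/s1.png');c=cv2.imread('pics/s2.png')
A=cv2.resize(a[20:260,150:450],None,fx=2.5,fy=2.5,interpolation=cv2.INTER_CUBIC)
cv2.imwrite('pics/s1c.png',A)
E
```

```text
('s1',) [ 0.5947  0.0747  0.1491 -0.2525  0.3299 -0.1057] 1.634836818300202
('s2',) [ 0.5952  0.0744  0.148  -0.2441  0.3244 -0.079 ] 0.9614000140401446
('s1', 's2') [ 0.5949  0.0747  0.1487 -0.2479  0.3306 -0.0935] 2.9705046558557506
[[0.3, -0.5], [1.1, -0.5], [-0.7, -1.0], [0.0, -0.7], [-0.1, 0.0], [-0.0, 0.3], [0.2, 0.1], [0.1, 0.3], [-0.0, -0.0], [-0.0, 0.5], [0.3, -0.1], [0.2, 0.0], [-0.9, -0.5], [-0.6, -0.3], [0.2, 0.2], [-0.2, 0.5], [-0.0, 0.3], [0.0, 0.1], [0.2, 0.4], [-0.0, 0.4]]
roll0 [ 0.5948  0.0749  0.1492 -0.2172  0.3352] 8.972173386578653
[[0.5, -0.4], [1.1, -0.8], [-1.9, -0.2], [-0.9, -0.7], [0.9, 0.3], [-0.7, -0.1], [1.1, 0.1], [0.4, 0.1], [0.7, -0.8], [-1.2, 1.8], [-0.7, -0.1], [-0.4, -0.3], [-0.7, 0.3], [-0.5, -0.3], [-0.8, 0.4], [0.6, 0.1], [0.0, 0.4], [0.7, -0.0], [0.1, -0.3], [0.8, 1.8]]
tile ('t1',) [ 0.4873 -0.2455  0.0141  0.1063] 0.29942846450481414 [[0.1, 0.3], [-0.1, -0.1], [0.4, 0.2], [-0.3, -0.4]]
tile ('t1', 's1') [ 0.4879 -0.2451  0.0185  0.1021] 10.868502085096335 [[0.0, -0.4], [0.4, -0.6], [0.6, 0.6], [-0.7, -0.3], [1.3, -1.2], [-1.8, -0.7], [-1.9, 1.3], [2.2, 1.6]]
```

View pics/s1c.png

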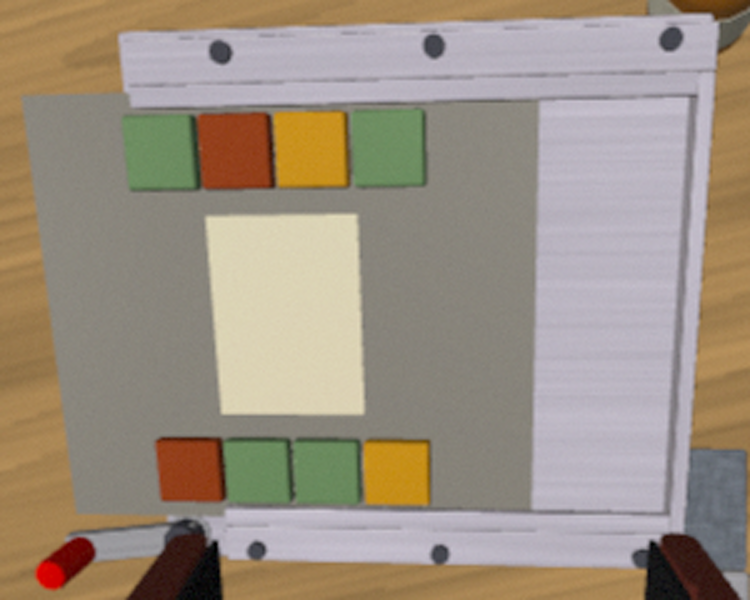

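Both wrist fits and the fixed cameras agree that the stand leans: roll about −0.09 rad, so its +y end is lower. I'll take three oblique wrist views to tighten the tilt and height estimates.

```bash
cat > c.py <<'E'
from seg import *
Rb=Ro.from_euler('zyx',[-.248,-.335,-.092]).as_matrix(); b=np.array([.595,.0747,.149])
for i,(ax,ay) in enumerate([(.5,0),(0,.3),(-.5,0),(0,-.35)]):
    R=Rb@Ro.from_euler('xy',[ax,ay]).as_matrix(); p=b+R@[-.03,0,.15]; Q=quat(toolR(R))
    try: move_pose(p,Q); snap(f'v{i}'); print(i,get_joint_pos(),get_time())
    except MotionError as e: print(i,e)
E
python3 c.py
cat > d.py <<'E'
from seg import *
import glob,os,sys
pre=sys.argv[1:]
pts=[('pale',(18,25,195),(40,90,255)),('green',(42,50,60),(80,255,255)),('orange',(14,150,140),(26,255,255)),('rust',(3,150,80),(11,255,210))]
loc={'green':[(65,-45),(65,45),(-65,15),(-65,-15)],'orange':[(65,-15),(-65,-45)],'rust':[(65,15),(-65,45)]}
bc=np.array([(41,-31,0),(-41,-31,0),(-41,31,0),(41,31,0)])*1e-3
def X(p,P): return np.atleast_2d(P)@Ro.from_euler('zyx',[p[3],-p[4],p[5]]).as_matrix().T+p[:3]
def collect(n,p):
    W=np.load(f'pics/{n}.npz');im=cv2.imread(f'pics/{n}.png'); P=[];O=[]
    for k,lo,hi in pts:
        for c,A,m in blobs(im,lo,hi,250):
            if k=='pale':
                q=quad(m)
                if len(q)<4: continue
                ctr=q.mean(0); q=q+.5*np.sign(q-ctr)   # outer pixel edge
                pr=proj(X(p,bc),W['K'],W['T'])
                for a,b in zip(bc,pr):
                    d=np.linalg.norm(q-b,axis=1)
                    if d.min()<14: P.append(a);O.append(q[d.argmin()])
            else:
                cand=np.array([(x,y,8) for x,y in loc[k]])*1e-3; pr=proj(X(p,cand),W['K'],W['T']); d=np.linalg.norm(pr-c,axis=1)
                if d.min()<11: P.append(cand[d.argmin()]);O.append(c)
    return np.array(P),np.array(O),W['K'],W['T']
def run(names,p):
    for it in range(2):
        D={n:collect(n,p) for n in names}
        f=lambda p:np.vstack([proj(X(p,P),K,T)-O for P,O,K,T in D.values()]).ravel()
        s=least_squares(f,p,loss='soft_l1'); p=s.x
    J=s.jac; sd=np.sqrt(np.diag(np.linalg.inv(J.T@J))*.5)
    print(names,len(f(p))//2,p,'rms',np.sqrt(np.mean(f(p)**2)).round(2),'sd',sd)
    return p,D
if __name__=='__main__':
    p0=np.array([.595,.0747,.149,-.248,.335,-.092])
    for n in pre: run([n],p0)
    p,D=run(pre,p0); np.save('bay.npy',p)
    for n,(P,O,K,T) in D.items(): print(n,len(P),(proj(X(p,P),K,T)-O).mean(0).round(2))
E
python3 d.py s1 s2 v0 v1 v2 v3
```

```text
0 [-0.2803  0.0963  2.1168  0.7719  0.7696  0.9073] 4.9583
1 [ 0.1423  0.2369  1.7182 -0.0269  1.1475  1.9571] 5.9917
2 the arm cannot take that pose within its joint ranges
3 the arm cannot take that pose within its joint ranges
['s1'] 10 [ 0.5947  0.0747  0.1491 -0.2525  0.3299 -0.1057] rms 0.43 sd [0.0006 0.0004 0.0015 0.011  0.0215 0.0238]
['s2'] 12 [ 0.5953  0.0744  0.1479 -0.2451  0.3272 -0.0817] rms 0.31 sd [0.0004 0.0004 0.0014 0.0087 0.0266 0.026 ]
['v0'] 10 [ 0.5951  0.0748  0.1487 -0.2441  0.3329 -0.0857] rms 0.73 sd [0.0005 0.0006 0.0011 0.0082 0.0135 0.0152]
['v1'] 12 [ 0.5953  0.0746  0.148  -0.2501  0.3285 -0.1002] rms 0.75 sd [0.0003 0.0002 0.0015 0.0055 0.0125 0.0171]Traceback (most recent call last):
  File "d.py", line 34, in <module>
    for n in pre: run([n],p0)
                  ~~~^^^^^^^^
  File "d.py", line 26, in run
    D={n:collect(n,p) for n in names}
         ~~~~~~~^^^^^
  File "d.py", line 9, in collect
    W=np.load(f'pics/{n}.npz');im=cv2.imread(f'pics/{n}.png'); P=[];O=[]
    fid = stack.enter_context(open(os.fspath(file), "rb"))
                              ~~~~^^^^^^^^^^^^^^^^^^^^^^^
FileNotFoundError: [Errno 2] No such file or directory: 'pics/v2.npz'
```

```bash
python3 d.py s1 s2 v0 v1 | tail -5
cat >> h.py <<'E'
import os
if os.path.exists('bay.npy'):
    bp=np.load('bay.npy'); B=Ro.from_euler('zyx',[bp[3],-bp[4],bp[5]]).as_matrix(); b0=bp[:3]; BQ=quat(toolR(B))
def Wp(x,y,z): return b0+B@[x,y,z]
E
python3 - <<'E'
from h import *
command_gripper(0)
move_pose(Wp(0,.150,.06),BQ); movel(Wp(0,.150,-.005),v=.1)
print(get_joint_pos(),get_time())
f0=get_ft_force()
y=.150
for k in range(4):
    r=movel(Wp(0,.102-.056+.0135-.012,-.005),v=.05,until_force=9)
    l=B.T@(get_tcp_pos()-b0); f=B.T@(get_ft_force()-f0); print(r,l,f,get_time())
    if not r or abs(l[1]-y)<.0015: break
    y=l[1]
E
```

```text
['s1', 's2', 'v0', 'v1'] 44 [ 0.5951  0.0747  0.1486 -0.2473  0.3332 -0.0916] rms 0.61 sd [0.0001 0.0001 0.0003 0.0033 0.0057 0.0091]
s1 10 [ 0.02 -0.3 ]
s2 12 [-0.14  0.01]
v0 10 [0.21 0.  ]
v1 12 [0.  0.1]
[ 0.4155  0.4937  1.785  -0.3709  0.6219  2.495 ] 8.875
True [ 0.0001  0.0543 -0.0051] [-1.1755  2.2256  1.3474] 10.5917
True [ 0.0005  0.0543 -0.0049] [-1.3433  6.2704 -0.0503] 10.8
```

Run:
```python
from h import *
movel(Wp(0,.075,-.003),v=.1); movel(Wp(0,.09,.07),v=.2)
FQ=quat(np.c_[-B[:,0],B[:,1],-B[:,2]])
move_pose(Wp(.0,.02,.17),FQ); wait(.3); snap('h1'); print(get_joint_pos(),get_time())
p=bp.copy(); p[:3]=Wp(0,-.056,0); 
import sys; sys.argv=['x']
from d import run
p2,D=run(['h1'],p); print(B.T@(p2[:3]-b0))
im=cv2.imread('pics/h1.png'); cv2.imwrite('pics/h1v.png',im)
```

```text
[ 0.2715  0.0975  1.9044 -0.2292  0.8521 -0.9411] 14.8083
['h1'] 10 [ 0.5826  0.0185  0.1478 -0.244   0.3399 -0.0877] rms 0.58 sd [0.0009 0.0007 0.0016 0.0106 0.0208 0.026 ]
[ 0.0003 -0.0575 -0.0016]
```

View pics/h1v.png

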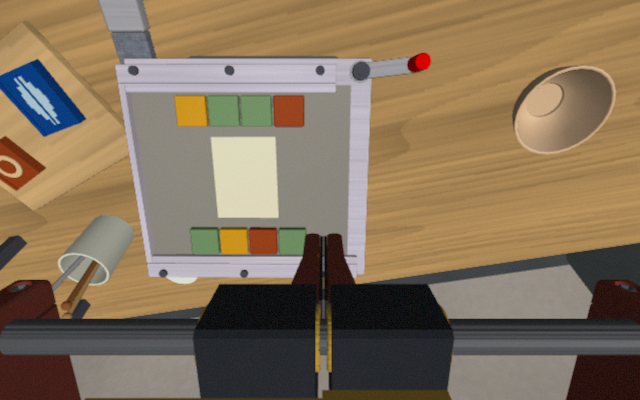

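The panel is home against the end stop at the left of this view. Knob top is at (422,61), pivot at (360,71), with nothing in the latch's sweep. Next I'll push the knob round its arc with the shut fingers.

```bash
cat > e.py <<'E'
from h import *
W=np.load('pics/h1.npz');K,T=W['K'],W['T']
def ip(u,v,z):
    d=B.T@T[:3,:3]@[(u-K[0,2])/K[0,0],-(v-K[1,2])/K[1,1],-1]; c=B.T@(T[:3,3]-b0)
    return c+d*(z-c[2])/d[2]
k=ip(422,61,.030);h=ip(360,71,.010);print('knob',k,'hinge',h)
yh=-.0575+.111; H=np.array([-.100,yh])
print('exp hinge',H); a0=np.arctan2(k[0]-H[0],k[1]-H[1]); print('a0',a0)
FQ=quat(np.c_[-B[:,0],B[:,1],-B[:,2]])
def pt(a,gap,z=.012):
    kn=H+.048*np.array([np.sin(a),np.cos(a)]); t=np.array([np.cos(a),-np.sin(a)])
    q=kn-t*(7e-3+(10*abs(np.cos(a))+14.5*abs(np.sin(a)))*1e-3+gap); return Wp(q[0],q[1],z)
move_pose(pt(a0,.022,.08),FQ); movel(pt(a0,.022),v=.12); print(get_time(),get_joint_pos())
f0=get_ft_force()
for a in np.linspace(a0,1.5,8):
    r=movel(pt(a,.0),v=.07,until_force=15); print(round(a,2),r,B.T@(get_tcp_pos()-b0),B.T@(get_ft_force()-f0))
    if r: break
if not r:
    print(movel(pt(1.571,-.008),v=.03,until_force=10),B.T@(get_tcp_pos()-b0),B.T@(get_ft_force()-f0))
print(get_time())
E
python3 e.py
```

```text
knob [-0.1058  0.101   0.03  ] hinge [-0.0993  0.0524  0.01  ]
exp hinge [-0.1     0.0535]
a0 -0.12129158382090496
16.3 [ 0.5139  0.3828  2.1104 -0.5627  0.4588 -0.34  ]
-0.12 False [-0.1242  0.0989  0.0124] [0.8033 1.7206 0.2186]
0.11 False [-0.1128  0.1036  0.012 ] [ 1.303   1.0421 -0.9253]
0.34 False [-0.1035  0.1062  0.012 ] [ 0.2356  1.7378 -0.4078]
0.57 False [-0.0931  0.1067  0.012 ] [ 0.3969  0.3446 -0.0237]
0.81 False [-0.0816  0.1046  0.0122] [1.5788 0.214  0.7462]
1.04 False [-0.0708  0.0991  0.0121] [ 1.1022  1.4933 -0.014 ]
1.27 False [-0.0613  0.0903  0.012 ] [ 1.5107  0.958  -0.1925]
1.5 False [-0.0536  0.0787  0.012 ] [0.4393 1.0842 0.8814]
True [-0.0517  0.0699  0.012 ] [-0.4783  5.3553  0.575 ]
19.4
```

```bash
cat > f.py <<'E'
from h import *
import sys; sys.argv=['x']
FQ=quat(np.c_[-B[:,0],B[:,1],-B[:,2]])
l=B.T@(get_tcp_pos()-b0)
movel(Wp(l[0],l[1]+.02,.012),v=.1); movel(Wp(l[0],l[1]+.03,.08),v=.2)
command_gripper(1)
p=bp.copy(); p[:3]=Wp(0,-.0575,0)
move_pose(Wp(.02,-.04,.19),FQ); wait(.2); snap('h2')
R=B@Ro.from_euler('xy',[.35,.2]).as_matrix(); 
try: move_pose(p[:3]+R@[.02,0,.17],quat(np.c_[-R[:,0],R[:,1],-R[:,2]])); wait(.2); snap('h3'); ns=['h1','h2','h3']
except MotionError as e: print(e); ns=['h1','h2']
Rt=Ro.from_euler('z',.104).as_matrix(); Q=quat(np.c_[-Rt[:,0],Rt[:,1],-Rt[:,2]])
for i,dy in((1,-.06),(2,.06)):
    move_pose([.505,-.243+dy,.20],Q); wait(.2); snap(f'k{i}')
print(get_time(),get_joint_pos())
from d import run
for n in ns: run([n],p)
p2,D=run(ns,p); print(B.T@(p2[:3]-b0)); np.save('home.npy',p2)
from seg import blobs,quad
for n in('k1','k2'):
    for c,A,m in blobs(cv2.imread(f'pics/{n}.png'),(100,150,40),(125,255,255),1500): print(n,c,A,quad(m).tolist())
a=cv2.imread('pics/h2.png')
k=[cv2.imread(f'pics/k{i}.png') for i in(1,2)]
cv2.imwrite('pics/mix.png',np.vstack([cv2.resize(a[:260],(800,325)),np.hstack([cv2.resize(x[:260],(400,162)) for x in k])]))
E
python3 f.py
```

```text
25.7833 [-0.3714  0.3248  1.8423 -0.0001  0.9743 -2.0448]
['h1'] 10 [ 0.5826  0.0185  0.1478 -0.244   0.3399 -0.0877] rms 0.58 sd [0.0009 0.0007 0.0016 0.0106 0.0208 0.026 ]
['h2'] 12 [ 0.582   0.0191  0.1481 -0.2485  0.3424 -0.0961] rms 0.27 sd [0.0007 0.0003 0.0014 0.011  0.0273 0.0299]
['h3'] 10 [ 0.5821  0.0195  0.1483 -0.242   0.3336 -0.0766] rms 0.43 sd [0.0005 0.0004 0.0011 0.0096 0.0223 0.0208]
['h1', 'h2', 'h3'] 32 [ 0.5818  0.0192  0.1489 -0.2443  0.3339 -0.083 ] rms 0.47 sd [0.0002 0.0002 0.0004 0.005  0.0088 0.0128]
[-0.0002 -0.0571 -0.0002]
k1 [382.4 162.9] 3501 [[415, 126], [409, 203], [353, 203], [354, 125]]
k2 [264.7 151.3] 3567 [[293, 113], [295, 192], [238, 192], [232, 113]]
```

View pics/mix.png

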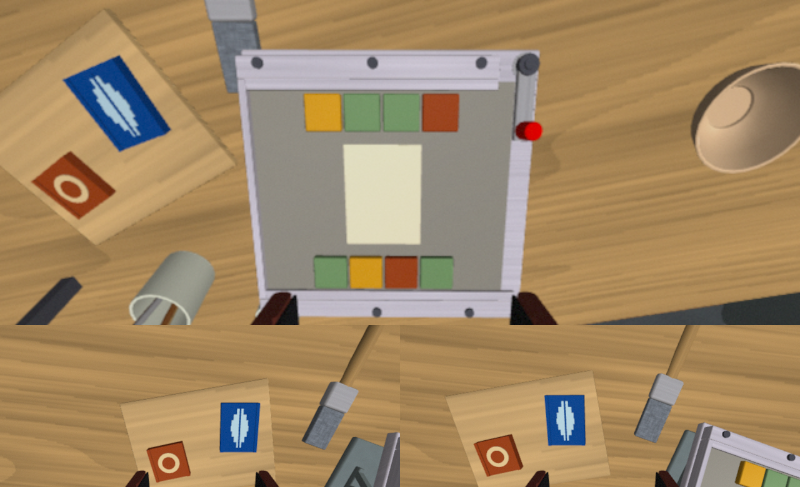

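Mix picture: the latch lies square, pivot (528,64) and knob (531,131). The blue tile sits clear on the board, with about 60 mm free on each side. I'll fit the tile with a box-silhouette model and grasp it.

```bash
sed -i 's/P(.012+.004)/P(.017)/' g.py; GO=1 python3 g.py
```

```text
tile top [ 0.4888 -0.2441  0.0234  0.1042] 5.662648531661532 [[-1.0, -0.2], [-0.0, -1.2], [-0.0, 0.4], [-1.8, 0.4], [-0.1, -0.2], [1.5, -0.3], [1.4, 0.5], [-0.0, 0.6]]
False [ 0.4891 -0.2442  0.0174]
w 0.06004258189284906 30.000393390655518 [ 0.4889 -0.2441  0.0171] [-2.5508  0.4179  1.0109]
w 0.060165825927265645 29.999722838401794 29.3583 [-0.7733 -0.7136 -0.4724]
```

```bash
cat > p.py <<'E'
from h import *
h=np.load('home.npy')[:3]; A=Ro.from_euler('zyx',[-.2465,-.3335,-.0895]).as_matrix()
FQ=quat(np.c_[-A[:,0],A[:,1],-A[:,2]]); P=lambda d:h+A@[0,0,.005+d]
p=get_tcp_pos(); movel([p[0],p[1],.28],v=.2)
move_pose(P(.07),FQ); movel(P(.015),v=.08); wait(.3); f0=get_ft_force(); snap('z1')
print(get_time(),get_joint_pos(),get_grip_width()*.088)
r=movel(P(-.008),v=.015,until_force=8)
for i in range(3):
    wait(.3); print(r,A.T@(get_tcp_pos()-h),A.T@(get_ft_force()-f0),get_ft_torque(),get_grip_width()*.088,get_finger_force(),get_time())
snap('z2'); np.save('f0.npy',f0)
a,b=cv2.imread('pics/z1.png'),cv2.imread('pics/z2.png')
cv2.imwrite('pics/z.png',np.vstack([x[60:360,80:560] for x in(a,b)]))
E
python3 p.py
```

```text
32.65 [ 0.074   0.3163  2.0075 -0.228   0.5001 -1.0825] 0.059513106347567145
True [-0.0001 -0.      0.0064] [1.6166 0.0441 5.5052] [ 0.081  -0.2717  0.0522] 0.05999960502116651 30.01072347164154 33.8833
True [-0.0001 -0.      0.0064] [ 0.2758 -1.2815  6.2745] [ 0.1085 -0.2423  0.0289] 0.060024020791289955 30.01065284013748 34.1833
True [-0.0001 -0.      0.0064] [ 1.2677 -0.1858  5.9738] [ 0.081  -0.2435  0.0395] 0.059863232784342364 30.010683238506317 34.4833
```

View pics/z.png

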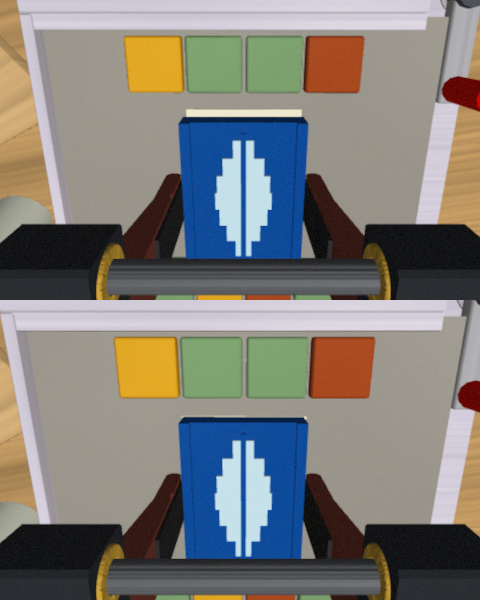

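Tile covers the bay, with only thin pale slivers at its upper edge near (306,418). I'll press on in small steps to seat it and read the stiffness.

```bash
cat > r.py <<'E'
from h import *
f0=np.load('f0.npy');h=np.load('home.npy')[:3]; A=Ro.from_euler('zyx',[-.2465,-.3335,-.0895]).as_matrix()
z=(A.T@(get_tcp_pos()-h))[2]
for k in range(8):
    z-=.0005; movel(h+A@[0,0,z],v=.01); wait(.3)
    F=np.mean([A.T@(get_ft_force()-f0) for _ in range(1)],0); l=A.T@(get_tcp_pos()-h)
    print(round(z,4),l,F,A.T@get_ft_torque(),get_grip_width()*.088)
    if F[2]>14: break
wait(.5); print(A.T@(get_ft_force()-f0),get_time())
E
python3 r.py
```

```text
0.0059 [-0.0001 -0.      0.0064] [-2.7796 -0.2509 12.019 ] [ 0.1666  0.2795 -0.0096] 0.05973222266469299
0.0054 [-0.     -0.      0.0063] [-2.8738 -1.0501 17.6379] [ 0.2172  0.5177 -0.0303] 0.05990125861890415
[-3.35   -1.8097 16.3558] 36.1417
```

The force rises with a moment equivalent to about 40 mm down-slope, so the lower edge is touching first and the tile's tilt is slightly too steep. I'll lift, zero, and probe smaller tilts.

```bash
cat > u.py <<'E'
from h import *
h=np.load('home.npy')[:3]
def fr(t,r): 
    A=Ro.from_euler('zyx',[-.2465,-t,r]).as_matrix(); return A,quat(np.c_[-A[:,0],A[:,1],-A[:,2]])
def avg(A,n=4):
    F=[];M=[]
    for _ in range(n): F.append(get_ft_force());M.append(get_ft_torque());wait(.04)
    return A.T@np.mean(F,0),A.T@np.mean(M,0)
def probe(t,r,N=10):
    A,q=fr(t,r); A0=fr(.3335,-.0895)[0]
    P=lambda z:h+A0@[0,0,z]
    movel(P(.0105),frame=q,v=.03); wait(.25); F0,M0=avg(A)
    movel(P(-.006),v=.012,until_force=N); wait(.25); F,M=avg(A); F=F-F0;M=M-M0
    z=(A0.T@(get_tcp_pos()-h))[2]
    print('tilt',t,'roll',r,'z',z.round(5),'F',F,'M',M,'cop x,y mm',(-1e3*M[1]/F[2]).round(1),(1e3*M[0]/F[2]).round(1),'t',get_time())
if __name__=='__main__':
    for t in(.3335,.3085,.2835): probe(t,-.0895)
E
python3 u.py
```

```text
tilt 0.3335 roll -0.0895 z 0.00628 F [-0.116  -0.7171  7.0304] M [ 0.0757 -0.0704 -0.0069] cop x,y mm 10.0 10.8 t 37.9
tilt 0.3085 roll -0.0895 z 0.00627 F [ 1.2223 -0.8003  6.507 ] M [ 0.0933 -0.3561 -0.0283] cop x,y mm 54.7 14.3 t 39.65
tilt 0.2835 roll -0.0895 z 0.00614 F [ 0.4426 -0.6169  6.7586] M [ 0.1087 -0.3137 -0.0556] cop x,y mm 46.4 16.1 t 41.4083
```

Run:
```python
from u import *
for r in(-.0695,-.1095): probe(.3335,r)
probe(.3335,-.0895,22)
```

```text
tilt 0.3335 roll -0.0695 z 0.00638 F [ 1.386  -0.4242  7.2068] M [-0.1329  0.0097  0.051 ] cop x,y mm -1.3 -18.4 t 43.175
tilt 0.3335 roll -0.1095 z 0.00609 F [ 0.9871 -0.6406  6.8287] M [ 0.0636  0.0088 -0.0163] cop x,y mm -1.3 9.3 t 44.9333
tilt 0.3335 roll -0.0895 z 0.00558 F [-0.1826 -0.1714  7.2032] M [-0.1015 -0.0093  0.0772] cop x,y mm 1.3 -14.1 t 46.7417
```

Run:
```python
from u import *
from seg import blobs,quad
import sys
probe(.3335,-.097,12)
A,_=fr(.3335,-.093)
for _ in range(4): wait(.3); print(A.T@get_ft_force(),get_tcp_pos(),get_grip_width()*.088,get_finger_force())
snap('y'); W=np.load('pics/y.npz');K,T=W['K'],W['T']
from d import run
p2,D=run(['y'],np.load('home.npy')) if 0 else (None,None)
m=max(blobs(cv2.imread('pics/y.png'),(100,150,40),(125,255,255),800),key=lambda b:b[1])[2]
ys,xs=np.nonzero(m); print('tile blob u',xs.min(),xs.max(),'v top',ys.min())
for u in(xs.min()+2,xs.max()-2):
    v=ys[np.abs(xs-u)<=1].min()
    for z in(0,.014):
        d=A.T@T[:3,:3]@[(u-K[0,2])/K[0,0],-(v-K[1,2])/K[1,1],-1]; c=A.T@(T[:3,3]-h); print(u,v,z,(c+d*(z-c[2])/d[2])*1e3)
# bonded tiles seen now -> bay drift check
for k,lo,hi in(('orange',(14,150,140),(26,255,255)),('rust',(3,150,80),(11,255,210)),('green',(42,50,60),(80,255,255))):
    for c_,Ar,_ in blobs(cv2.imread('pics/y.png'),lo,hi,400,230):
        d=A.T@T[:3,:3]@[(c_[0]-K[0,2])/K[0,0],-(c_[1]-K[1,2])/K[1,1],-1]; c=A.T@(T[:3,3]-h); print(k,Ar,(c+d*(.008-c[2])/d[2])*1e3)
```

```text
tilt 0.3335 roll -0.097 z 0.00562 F [ 0.3938 -0.4517  6.7106] M [ 0.0984 -0.0317 -0.0052] cop x,y mm 4.7 14.7 t 48.55
[0.7114 0.21   5.6014] [0.58   0.0197 0.1542] 0.05981323364479862 30.025567710399628
[-0.8443 -0.0059  5.1028] [0.58   0.0196 0.1542] 0.05957036766661426 30.025627613067627
[ 0.9341 -0.2101  5.4215] [0.58   0.0196 0.1542] 0.0597337358837664 30.025704503059387
[ 0.7304 -0.2169  5.9685] [0.58   0.0197 0.1542] 0.05976291705610652 30.02559095621109
tile blob u 259 387 v top 177
261 179 0 [-38.566  -31.3659   0.    ]
261 179 0.014 [-41.9796 -28.7009  14.    ]
385 179 0 [-38.7162  30.9438   0.    ]
385 179 0.014 [-42.1173  28.41    14.    ]
orange 3789 [-65.3092 -44.1827   8.    ]
rust 3717 [-65.233   45.3273   8.    ]
green 3725 [-65.3582 -14.6955   8.    ]
green 3725 [-65.1381  15.3874   8.    ]
```

Run:
```python
from u import *
A,q=fr(.3335,-.093)
p=get_tcp_pos(); movel(p-A[:,2]*.0003,frame=q,v=.005)
for _ in range(3): wait(.5); print(A.T@get_ft_force(),A.T@get_ft_torque(),get_finger_force(),np.abs(get_qvel()).max(),get_time())
if 4<(A.T@get_ft_force())[2]<22: print(job_done())
```

```text
[-0.9311  0.1909  6.4077] [0.1226 0.3808 0.108 ] 30.029003620147705 0.0010476017462578196 50.65
[-2.2304 -1.4673  7.1079] [0.1019 0.371  0.087 ] 30.02892315387726 0.0025744080240765604 51.15
[-1.7407 -0.7269  6.5462] [0.0891 0.3302 0.1066] 30.029052793979645 0.0025356878627136293 51.65
the job is handed in; nothing more can be done
None
```

I handed the job in at 51.7 s with the panel home, the latch square across its end, and the blue leaf tile still gripped and pressed into the bay at about 6.5 N; the judge's result is not known to me. The last image measurements put the tile within about 2 mm of the bay centre. I judged it flush from contact forces rather than measuring the gap directly.

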